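Put the lemon away in the push-latch keeper box

ROBOT

A 6-joint arm with a two-finger parallel gripper is mounted at the origin on a cart in front of the work surface, level with it; the furniture and walls round the work are solid. World frame = base frame: x ahead of the robot, y to its left, z up, the work surface at z = 0. Lengths are in m, angles in degrees, forces in N, time in s.
With the tool pointing down it reaches from about 0.275 to 0.725 m from the base axis. Payload 5.6 kg.
Tool frame: the origin (TCP) lies at the very end of the fingers, on their centre line; the grasp point (between the pads) lies 19 mm behind it; z points along the fingers, y is the line along which they close (so a half turn about z gives the same grasp; the last joint's range is limited). The gripper opens to 85 mm and grips with 20 to 120 N. Pads are 22 mm wide; open, the fingers measure 114 mm over their backs; the gripper's body (76 mm by 85 mm) begins 54 mm behind the grasp point. The pads swing forward as they close: fully open they stand 13 mm farther back than shut.
Start: joints at [-48.552, 14.616, 6.199, 0, -81.583, -16.306], TCP at [0.234, -0.498, 0.231] pointing down, gripper open.
Joint ranges: [-168.99, 168.99], [-69.2, 112.95], [-62.41, 85.93], [-164.36, 98.24], [-168.68, -3.75], [-174.98, 174.98]. Speed limits (degrees/s): [147.25, 147.25, 180, 180, 180, 180].

INTERFACE

Orientations are given as a 3x3 rotation matrix whose columns are the frame's x, y, z axes.
In Python, from cell import monitor, eyes, manip gives the robot as it stands.
- The arm moves only by the tool drive_tool, never from a script. Its argument "series" is a list that holds one entry, the list of rows, each a list of 7 numbers: the turn, a rotation vector about the tool's x, y, z in units of 6 degrees (1.0 is 6 degrees), then the shift along the tool's x, y, z in cm, then the opening in per cent of the stroke, from 0 (shut) to 100 (fully open). A call has 1 to 5 rows; each row shifts and turns the commanded pose from where the row before left it, along the tool's axes as they then stand; what a row does not reach is not made up. A row lasts 1/12 s, in which the tool goes at most 41.7 mm and 7.16 degrees, less where a joint would pass 70% of its speed; a pose out of reach is approached as far as the arm can. A call is refused whole if a number of a shift passes 4.17 or a number of a turn 1, either way. A call with a gripper value outside its range is refused whole. The fingers move at their own pace and stop on an object; "newtons" is the grip in N (left out, the last holds). Time passes only in rows, so rows that do not move let the fingers close. It gives the time, the measured TCP pose, the force, the opening and the grip force at its end, in the units of the state.
- monitor.state(): the state, without advancing time (a new reading comes with each control period).
- eyes.grab_frame(name): name is "side" or "top" or "wrist"; returns the picture (400x640x3 uint8, blue, green, red); there is no depth.
- eyes.camera_info(name): a dict with "camera_matrix" (3x3 intrinsics, pixels), "xyz" and "rotation" of the camera in the world. Camera axes: x right, y up, looking along -z (the intrinsics and any distortion apply to the point x, -y, -z); pixel columns grow to the right and rows downward; lengths in m; the calibration is good to about 2 mm. A picture is of the moment at which its call begins: read the wrist's pose just before it. camera_info takes no time and is no camera call; for the wrist camera it gives the pose at the moment of the call.
- manip.finish_job(): hands the job in; it is judged then, once.
The state is a dict: "time_s": time; "qpos": joint angles; "dq": joint speeds; "effort": joint torques, N m; "position": TCP position; "ee_rot": TCP orientation; "wrist_force": force on the tool from outside, world axes, zero at the start; "torque": the same for the moment, N m; "opening": finger opening in m; "grip_force": force on a finger pad.
Only numpy, scipy, OpenCV 4.12 (cv2) and the standard library are available. Lean on these libraries where they do the work, as an engineer would, in place of code of your own. Each camera call takes 0.05 s, during which the arm holds its last target. There are 200 camera calls.

TASK

Put the lemon away in the keeper box: press down the orange thumb latch with the gripper's fingers so that the green sprung lid pops fully open, lay the lemon inside and let go (do not drop it in from a height), then push the lid down until the latch snaps over it and it stays shut. Leave the orange fruit and the jars where they are.

Things in the scene. Friction and masses are not known exactly. Their poses are not given: they have to be found in the camera images.
- keeper_box: White open box fixed on the worktop, 108 (x) x 150 (y) x 74 (z) mm, walls and floor 4 mm, inside 100 x 142 x 70 mm deep; green lid hinged on its +x top edge (about the robot's left), orange thumb latch in the middle of its -x side (about the right), out to 119 mm from the origin. Origin: centre of its underside; z up; the box's own x runs from latch to hinge side.
- lid (a joint): Lid hinge, rad: 0 shut, 1.75 fully open (10 degrees past upright). A spring opens it (0.19 N m shut, 0.09 open; about 0.8 s), so only the latch keeps it shut. To shut: push its outer face from behind towards -x, then press down near its free edge; its lip must ride over the claw (10 to 15 N at 95 mm from the hinge), then it snaps in at about 0.005.
- lid_hinge (a point): Middle of the lid's hinge line (which runs along the box's y), 52 mm from the box origin along +x and 76 mm above its underside.
- lid_edge (a point): On the lid's outer (green, upper) face at the middle of its free edge, 106 mm from the hinge; moves with the lid. Lid plate 112 x 154 x 6 mm, outer face 4 mm from the hinge line; shut, it is level, 80 mm above the worktop (a shallow raised panel adds 1.5 mm to the eye). A lip 40 mm wide reaches 12 mm past the edge, under the claw.
- latch (a joint): Thumb latch, rad: 0 at rest (claw over the lid's lip), 0.25 fully pressed; from about 0.15 it lets the lid go. Sprung back to 0.
- thumb_pad (a point): Middle of the top of the orange ribbed thumb pad, where to press (pad 46 in x, 44 mm in y; this point is 102 mm from the box origin along -x, 60 mm above the worktop). Straight down about 10 mm, 5 N at most. The claw, 36 mm wide, stands 33 mm above the pad, 25 mm nearer the lid; on pressing, its top leans 10 mm towards the pad.
- lemon: Yellow lemon, 83 mm long (its x axis), 58 mm wide and high, about 0.13 kg, lying on the worktop. Origin: middle of its underside as it lay at first.
- lemon_center (a point): Centre of the lemon, 29 mm above the worktop at the start.
- orange: Orange fruit, 65 x 67 x 59 mm, loose on the worktop on the other side of the box from the lemon; leave it alone. Origin: middle of its underside.
- spice_jar: Small glass spice jar with a light grey screw lid, 43 mm across, 85 mm high, loose; leave it alone. Origin: middle of its underside.
- honey_jar: Honey jar, 71 mm across, 110 mm high, loose; leave it alone. Origin: middle of its underside.

How it is judged:
By the outcome, as a careful person would: the job done as asked, in the order asked, and still so for the second after the job is handed in, with the robot touching nothing.
It also fails if it takes over 72 s, if anything falls off the work surface, if the arm or the gripper's body presses on something with over 40 N, if the wrist force passes 120 N, or if a joint passes its speed limit or range.

## Working session

There is one attempt and no reset: what is moved stays moved. The work goes in short steps, Python scripts to look and compute and a tool call to move; the robot and the scene stay as the last step left them, time stands still between calls to the robot, and variables do not carry over. Pictures are saved under pics/ and viewed, at most 10 in all, crops included, and the job is handed in when it is done.

Besides the shell and the picture viewer there is one more tool, called after "Request:" as name([rows], argument=value, ...), one row to a line, values as JSON. drive_tool: Moves the arm, as the interface text tells. Its arguments: {"type":"object","properties":{"series":{"type":"array","items":{"type":"array","items":{"type":"array","items":{"type":"number"}}}},"newtons":{"type":"number"}},"required":["series"]}

```bash
mkdir -p pics; ls; python3 - <<'E'
from cell import monitor, eyes, manip
import cv2,numpy as np
s=monitor.state(); print(s)
for n in("side","top"):
    cv2.imwrite(f"pics/{n}0.png",eyes.grab_frame(n)); print(n,eyes.camera_info(n))
E
```

```text
pics
{'time_s': 0.0, 'qpos': array([-4.85531819e+01,  1.46517151e+01,  6.13061910e+00, -2.60994492e-02,
       -8.15843084e+01, -1.63065249e+01]), 'dq': array([-0.1645299 ,  0.07686828,  0.02927491,  0.02045852, -0.0706798 ,
        0.04552085]), 'effort': array([ 3.16059959e-03, -3.86636138e+01,  2.37945700e+01,  5.36496744e+00,
       -5.97923412e-03,  1.22124039e-06]), 'position': array([ 0.23349192, -0.49742141,  0.23041062]), 'ee_rot': array([[-9.05298717e-01, -4.24774597e-01, -8.79933145e-04],
       [-4.24775500e-01,  9.05297168e-01,  1.67721261e-03],
       [ 8.41636722e-05,  1.89215247e-03, -9.99998206e-01]]), 'wrist_force': array([-0.15855323,  0.61505637, -0.18846432]), 'torque': array([-0.02144647,  0.01069457, -0.0076994 ]), 'grip_force': 0.0, 'opening': 0.08506766184961376}
side {'camera_matrix': array([[421.06717262,   0.        , 323.13247397],
       [  0.        , 421.06717262, 200.71162127],
       [  0.        ,   0.        ,   1.        ]]), 'xyz': array([0.56757995, 1.0333685 , 0.86353221]), 'rotation': array([[-0.99993825,  0.00908457, -0.00640004],
       [-0.01069068, -0.62922236,  0.7771518 ],
       [ 0.00303304,  0.77717224,  0.62928063]])}
top {'camera_matrix': array([[429.90875539,   0.        , 320.49629361],
       [  0.        , 429.90875539, 197.26082586],
       [  0.        ,   0.        ,   1.        ]]), 'xyz': array([0.328362  , 0.05486463, 1.45504314]), 'rotation': array([[ 0.02922852,  0.98248064, -0.1840584 ],
       [-0.99893361,  0.03529419,  0.02976506],
       [ 0.03573979,  0.18299213,  0.98246453]])}
```

View pics/side0.png

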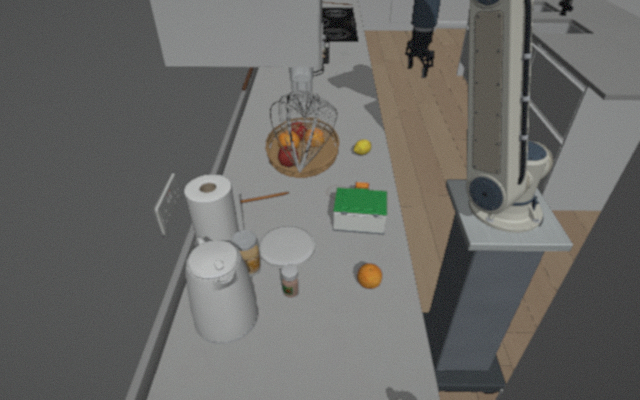

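View pics/top0.png

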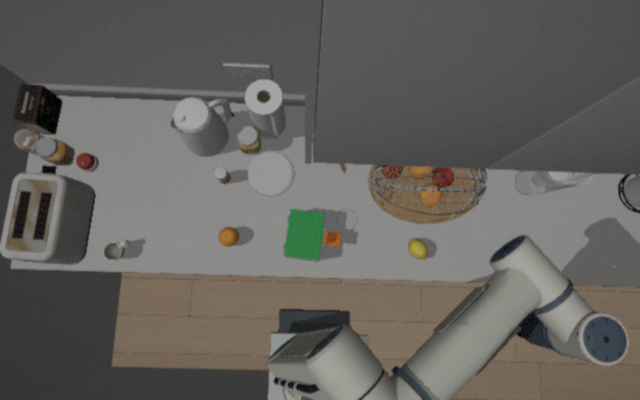

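The side view shows the lid at (360,202), pad at (362,186) and lemon at (362,147). In the top view the lid is at (305,235), pad at (332,239) and lemon at (418,249), with the cabinet and fruit basket farther back.

```bash
cat > h.py <<'E'
import cv2,numpy as np
from cell import monitor, eyes, manip
def ray(info,uv):
    K=info["camera_matrix"];d=np.linalg.inv(K)@np.array([uv[0],uv[1],1.]);d=info["rotation"]@np.array([d[0],-d[1],-d[2]])
    return info["xyz"],d
def onz(info,uv,z):
    o,d=ray(info,uv);return o+d*(z-o[2])/d[2]
def proj(info,p):
    c=info["rotation"].T@(np.array(p)-info["xyz"]);v=info["camera_matrix"]@np.array([c[0],-c[1],-c[2]]);return v[:2]/v[2]
def blob(img,lo,hi,roi):
    x0,y0,x1,y1=roi;h=cv2.cvtColor(img,cv2.COLOR_BGR2HSV);m=cv2.inRange(h,np.array(lo),np.array(hi));k=np.zeros_like(m);k[y0:y1,x0:x1]=m[y0:y1,x0:x1]
    c=max(cv2.findContours(k,cv2.RETR_EXTERNAL,cv2.CHAIN_APPROX_NONE)[0],key=cv2.contourArea);return c[:,0,:].astype(float)
def st():
    s=monitor.state();print(round(s["time_s"],2),s["position"].round(4),s["wrist_force"].round(1),round(s["opening"],4),round(s["grip_force"],1));print(s["ee_rot"].round(3).tolist(),s["qpos"].round(1));return s
E
python3 - <<'E'
from h import *
B={"lid":([45,120,40],[75,255,255],.080),"lemon":([22,120,60],[34,255,255],.029),"pad":([5,170,80],[20,255,255],.06),"orange":([5,150,80],[20,255,255],.03)}
R={"top":{"lid":(280,200,330,270),"lemon":(400,230,435,270),"pad":(322,225,350,255),"orange":(215,225,245,250)},
"side":{"lid":(325,180,395,220),"lemon":(350,135,378,160),"pad":(350,178,375,190),"orange":(352,258,390,292)}}
for n in R:
    im=cv2.imread(f"pics/{n}0.png");I=eyes.camera_info(n)
    for b,(lo,hi,z) in B.items():
        c=blob(im,lo,hi,R[n][b]);w=np.array([onz(I,p,z)[:2] for p in c])
        r=cv2.minAreaRect((w*1000).astype(np.float32));
        print(n,b,len(c),"bbox",c.min(0),c.max(0),"rect",np.round(r[0],1),np.round(r[1],1),round(r[2],1),cv2.boxPoints(r).round().tolist())
E
```

```text
top lid 154 bbox [285. 210.] [323. 259.] rect [464.8  59.6] [112.  149.1] 83.7 [[385.0, 12.0], [533.0, -4.0], [545.0, 107.0], [397.0, 123.0]]
top lemon 53 bbox [409. 240.] [426. 258.] rect [ 432.4 -316.4] [57.1 59.6] 89.5 [[402.0, -345.0], [462.0, -345.0], [462.0, -288.0], [403.0, -288.0]]
top pad 48 bbox [324. 232.] [339. 245.] rect [454.7 -26.7] [51.4 37.2] 83.7 [[433.0, -50.0], [470.0, -54.0], [476.0, -3.0], [439.0, 1.0]]
top orange 48 bbox [220. 228.] [237. 244.] rect [454.8 310.9] [52.7 56.2] 1.9 [[428.0, 338.0], [429.0, 282.0], [482.0, 284.0], [480.0, 340.0]]
side lid 141 bbox [334. 188.] [385. 214.] rect [465.9  60.1] [113.2 146.9] 84.0 [[387.0, 11.0], [533.0, -4.0], [545.0, 109.0], [399.0, 124.0]]
side lemon 43 bbox [354. 140.] [370. 153.] rect [ 433.8 -323.1] [95.4 59.6] 85.7 [[400.0, -368.0], [460.0, -373.0], [467.0, -278.0], [408.0, -273.0]]
side pad 26 bbox [356. 183.] [367. 187.] rect [454.4 -38. ] [20.6 34.4] 81.2 [[436.0, -46.0], [470.0, -51.0], [473.0, -30.0], [439.0, -25.0]]
side orange 66 bbox [358. 264.] [380. 287.] rect [454.4 308. ] [78.5 56.7] 84.6 [[423.0, 272.0], [479.0, 266.0], [486.0, 344.0], [430.0, 350.0]]
```

```bash
python3 - <<'E'
from h import *
s=monitor.state();R=s["ee_rot"];p=s["position"];I=eyes.camera_info("wrist")
print("cam off tool",R.T@(I["xyz"]-p),"viewdir tool",R.T@(-I["rotation"][:,2]),"right tool",R.T@I["rotation"][:,0]);print(I["camera_matrix"])
for q in([.433,-.318,.029],[.454,-.0436,.06]):print(proj(I,q))
for q in([.433,-.318,.23],[.4534,-.0496,.23]):print((R.T@(np.array(q)-p)*100).round(2))
for n,roi in(("top",(400,230,435,270)),("side",(350,135,378,160))):
    im=cv2.imread(f"pics/{n}0.png");I=eyes.camera_info(n);c=blob(im,[22,120,60],[34,255,255],roi);m=np.zeros(im.shape[:2],np.uint8);cv2.fillPoly(m,[c.astype(int)],1)
    w=np.array([onz(I,(x,y),.029)[:2] for y,x in np.argwhere(m)]);print(n,w.mean(0));e,v=np.linalg.eigh(np.cov(w.T));print(4*np.sqrt(e),v[:,1],np.degrees(np.arctan2(v[1,1],v[0,1])))
E
```

```text
cam off tool [ 0.06956723  0.0011148  -0.14240942] viewdir tool [-0.27896931 -0.0009638   0.96029953] right tool [-7.80469962e-04  9.99999394e-01  7.76917710e-04]
[[359.36732371   0.         316.51898965]
 [  0.         359.36732371 193.46079596]
 [  0.           0.           1.        ]]
[382.02621916 378.92381499]
[581.25240653 491.34655884]
[-25.68   7.77   0.06]
[-38.93  31.2    0.1 ]
top [ 0.43271857 -0.3167226 ]
[0.05294082 0.07215822] [-0.74580234 -0.6661673 ] -138.22806026714062
side [ 0.43346744 -0.32097974]
[0.06038388 0.10512328] [0.27169708 0.96238282] 74.23472199852138
```

Request:
drive_tool([
  [[0,0,-0.5,-3.2,1,0,100],[0,0,-0.5,-3.2,1,0,100],[0,0,-0.5,-3.2,1,0,100],[0,0,-0.5,-3.2,1,0,100],[0,0,-0.5,-3.2,1,0,100]],
])

```text
time_s: 0.52
position: [0.3451, -0.3713, 0.2307]
ee_rot: [[-0.763, -0.646, -0.001], [-0.646, 0.763, 0.001], [0.0, 0.001, -1.0]]
wrist_force: [1.4, -0.5, -0.2]
opening: 0.0857
grip_force: 0.0
```

Request:
drive_tool([
  [[0,0,0,-3.2,2,0,100],[0,0,0,-3.2,2,0,100],[0,0,0,-2,2,0,100],[0,0,0,0,0,0,100],[0,0,0,0,0,0,100]],
])

```text
time_s: 0.93
position: [0.3702, -0.2715, 0.2313]
ee_rot: [[-0.763, -0.647, 0.0], [-0.647, 0.763, 0.0], [-0.0, 0.0, -1.0]]
wrist_force: [0.0, -0.5, 0.3]
opening: 0.0853
grip_force: 0.0
```

```bash
python3 - <<'E'
from h import *
I=eyes.camera_info("wrist");s=st();im=eyes.grab_frame("wrist");cv2.imwrite("pics/w1.png",im)
print(proj(I,[.433,-.318,.029]))
E
```

```text
0.93 [ 0.3702 -0.2715  0.2313] [ 0.  -0.5  0.3] 0.0853 0.0
[[-0.763, -0.647, 0.0], [-0.647, 0.763, 0.0], [-0.0, 0.0, -1.0]] [-16.6   4.2  -6.4  -0.  -79.4 -33.1]
[239.12585793 180.90694107]
```

View pics/w1.png

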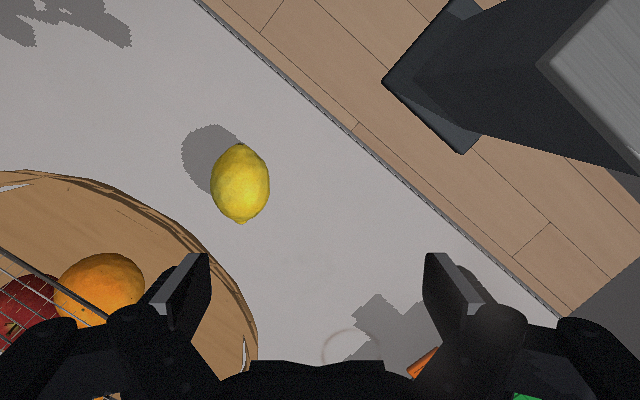

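The lemon is at (240,184), its axis running from the top end (238,143) to the tip (242,224). The basket rim lies just left and below, at about (210,230).

```bash
python3 - <<'E'
from h import *
I=eyes.camera_info("wrist");im=cv2.imread("pics/w1.png")
c=blob(im,[22,130,60],[34,255,255],(180,130,290,240));w=np.array([onz(I,p,.029)[:2] for p in c])*1000
r=cv2.minAreaRect(w.astype(np.float32));print(r);e=cv2.fitEllipse(w.astype(np.float32));print(e)
m=np.zeros(im.shape[:2],np.uint8);cv2.fillPoly(m,[c.astype(int)],1)
v=np.array([onz(I,(x,y),.029)[:2] for y,x in np.argwhere(m)]);print(v.mean(0));E,V=np.linalg.eigh(np.cov(v.T));print(4*np.sqrt(E),np.degrees(np.arctan2(V[1,1],V[0,1])))
for u in((210,230),(245,290),(180,197)):print(onz(I,u,.02))
s=monitor.state();print(s["ee_rot"].T@(np.array([.4534,-.0496,.15])-s["position"])*100)
E
```

```text
((435.5278015136719, -316.41168212890625), (65.43157958984375, 68.006591796875), 83.53844451904297)
((435.1692810058594, -316.4270935058594), (57.490028381347656, 78.00652313232422), 125.04517364501953)
[ 0.43449832 -0.31694384]
[0.05831941 0.07854758] -145.2155078590003
[ 0.49847458 -0.31055338  0.02      ]
[ 0.53184239 -0.23918364  0.02      ]
[ 0.48863516 -0.3552968   0.02      ]
[-20.75208236  11.62600925   8.12417571]
```

Request:
drive_tool([
  [[0,0,0,-2.96,1.66,0,0],[0,0,0,-2.96,1.66,0,0],[0,0,0,-2.96,1.66,0,0],[0,0,0,-2.96,1.66,0,0],[0,0,0,-2.96,1.66,0,0]],
])

```text
time_s: 1.4
position: [0.4299, -0.1135, 0.2311]
ee_rot: [[-0.766, -0.643, -0.0], [-0.643, 0.766, -0.0], [0.0, 0.0, -1.0]]
wrist_force: [0.8, -1.2, 1.0]
opening: 0.0257
grip_force: 0.0
```

Request:
drive_tool([
  [[0,0,0,-2.96,1.66,0,0],[0,0,0,-2.96,1.66,0,0],[0,0,-1,0,0,1,0],[0,0,-1,0,0,1,0],[0,0,-1,0,0,1,0]],
])

```text
time_s: 1.82
position: [0.454, -0.0507, 0.2005]
ee_rot: [[-0.524, -0.852, -0.001], [-0.852, 0.524, -0.0], [0.001, 0.0, -1.0]]
wrist_force: [0.1, 0.5, -0.3]
opening: 0.0004
grip_force: 0.0
```

Request:
drive_tool([
  [[0,0,-1,0,0,1,0],[0,0,-1,0,0,1,0],[0,0,-1,0,0,1,0],[0,0,-1,0,0,1,0],[0,0,-0.25,0,0,1,0]],
])

```text
time_s: 2.23
position: [0.4537, -0.0515, 0.1504]
ee_rot: [[-0.107, -0.994, -0.001], [-0.994, 0.107, -0.0], [0.0, 0.001, -1.0]]
wrist_force: [-0.7, -0.0, 1.0]
opening: 0.0001
grip_force: 0.0
```

Request:
drive_tool([
  [[0,-1,0,0,0,0,0],[0,-1,0,0,0,0,0],[0,0,0,0,0,0,0],[0,0,0,0,0,0,0],[0,0,0,0,0,0,0]],
])

```text
time_s: 2.65
position: [0.4536, -0.0515, 0.151]
ee_rot: [[-0.111, -0.994, 0.023], [-0.972, 0.113, 0.205], [-0.206, 0.001, -0.978]]
wrist_force: [0.0, -0.6, -0.2]
opening: -0.0005
grip_force: 0.0
```

```bash
python3 - <<'E'
from h import *
I=eyes.camera_info("wrist");s=st();im=eyes.grab_frame("wrist");cv2.imwrite("pics/w2.png",im)
print(s["ee_rot"].T@(np.array([.4535,-.0486,.06])-s["position"])*100, proj(I,[.4541,-.0436,.06]))
E
```

```text
2.65 [ 0.4536 -0.0515  0.151 ] [ 0.  -0.6 -0.2] -0.0005 0.0
[[-0.111, -0.994, 0.023], [-0.972, 0.113, 0.205], [-0.206, 0.001, -0.978]] [  3.2   7.5 -11.  -12.5 -69.9  -5.6]
[1.59742523 0.03381136 8.96160568] [318.03330174 180.23736369]
```

View pics/w2.png

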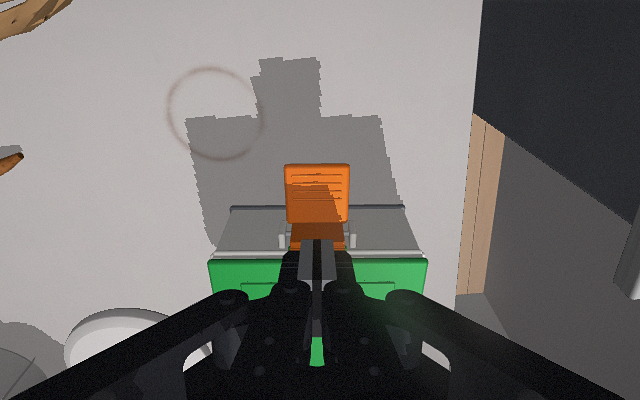

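The pad spans (285,164) to (349,222), just ahead of the closed fingertips, so I will press at its middle.

Request:
drive_tool([
  [[0,0,0,0.3,0,2.1,0],[0,0,0,0.3,0,2.1,0],[0,0,0,0.3,0,2.1,0],[0,0,0,0.3,0,2,0],[0,0,0,0,0,0,0]],
])

```text
time_s: 3.12
position: [0.4512, -0.0437, 0.064]
ee_rot: [[-0.109, -0.994, 0.015], [-0.972, 0.109, 0.207], [-0.207, 0.008, -0.978]]
wrist_force: [-0.3, -0.4, -0.3]
opening: 0.0001
grip_force: 0.0
```

Request:
drive_tool([
  [[0,0,0,0.06,0,0.3,0],[0,0,0,0.06,0,0.3,0],[0,0,0,0.06,0,0.3,0],[0,0,0,0.06,0,0.3,0],[0,0,0,0,0,0,0]],
])

```text
time_s: 3.53
position: [0.455, -0.0449, 0.0559]
ee_rot: [[-0.108, -0.994, 0.025], [-0.972, 0.111, 0.206], [-0.208, -0.002, -0.978]]
wrist_force: [0.7, -1.5, 2.1]
opening: -0.0001
grip_force: 0.9
```

```bash
python3 - <<'E'
from h import *
st();im=eyes.grab_frame("side");cv2.imwrite("pics/s2.png",cv2.resize(im[120:260,300:440],None,fx=4,fy=4))
E
```

```text
3.53 [ 0.455  -0.0449  0.0559] [ 0.7 -1.5  2.1] -0.0001 0.9
[[-0.108, -0.994, 0.025], [-0.972, 0.111, 0.206], [-0.208, -0.002, -0.978]] [  3.9  13.  -19.1 -14.2 -56.4  -2.5]
```

View pics/s2.png

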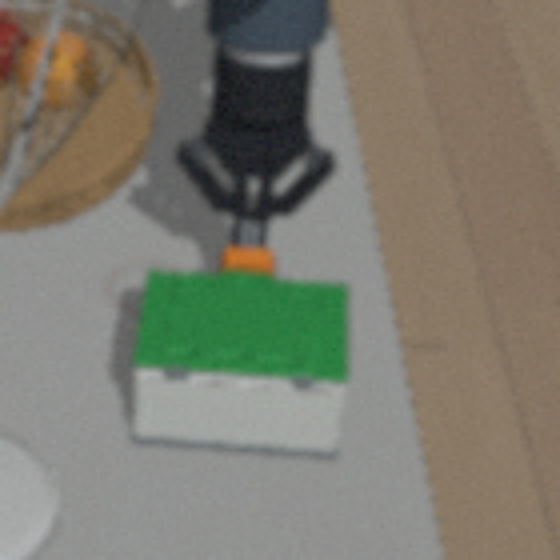

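The fingers press the pad (crop 248,255) with about 2 N and the lid is still shut, so I press further.

Request:
drive_tool([
  [[0,0,0,0.06,0,0.3,0],[0,0,0,0.06,0,0.3,0],[0,0,0,0,0,0,0],[0,0,0,0,0,0,0],[0,0,0,0,0,0,0]],
])

```text
time_s: 4.0
position: [0.4549, -0.0448, 0.0497]
ee_rot: [[-0.108, -0.994, 0.025], [-0.972, 0.111, 0.206], [-0.208, -0.002, -0.978]]
wrist_force: [1.5, -3.3, 3.8]
opening: 0.0001
grip_force: 2.2
```

```bash
python3 - <<'E'
from h import *
st();im=eyes.grab_frame("side");I=eyes.camera_info("side")
c=blob(im,[45,120,40],[75,255,255],(300,120,440,260));print(c.min(0),c.max(0))
E
```

```text
4.0 [ 0.4549 -0.0448  0.0497] [ 1.5 -3.3  3.8] 0.0001 2.2
[[-0.108, -0.994, 0.025], [-0.972, 0.111, 0.206], [-0.208, -0.002, -0.978]] [  3.9  13.5 -19.5 -14.3 -55.5  -2.3]
[334. 172.] [387. 214.]
```

Request:
drive_tool([
  [[0,0,0,0,0,0,0],[0,0,0,0,0,0,0],[0,0,0,0,0,0,0],[0,0,0,0,0,0,0],[0,0,0,0,0,0,0]],
])

```text
time_s: 4.47
position: [0.4545, -0.0446, 0.0494]
ee_rot: [[-0.108, -0.994, 0.024], [-0.972, 0.111, 0.207], [-0.208, -0.001, -0.978]]
wrist_force: [3.3, -2.7, 4.0]
opening: -0.0003
grip_force: 2.3
```

Request:
drive_tool([
  [[0,0,0,0,0,0,0],[0,0,0,0,0,0,0],[0,0,0,0,0,0,0],[0,0,0,0,0,0,0],[0,0,0,0,0,0,0]],
])

```text
time_s: 4.88
position: [0.4543, -0.0444, 0.0493]
ee_rot: [[-0.108, -0.994, 0.023], [-0.972, 0.111, 0.207], [-0.208, -0.0, -0.978]]
wrist_force: [2.8, -2.9, 4.5]
opening: 0.0002
grip_force: 2.2
```

```bash
python3 - <<'E'
from h import *
s=st();im=eyes.grab_frame("side");I=eyes.camera_info("side");T=eyes.camera_info("top")
c=blob(im,[45,120,40],[75,255,255],(300,120,440,260));print(c.min(0),c.max(0))
# expected projection of open lid edge corners
o=np.array([.4651,.0578,0]);bx=np.array([.108,.994,0]);by=np.array([-.994,.108,0])
h=o+.052*bx+[0,0,.076]
for th in(0,1.75):
    e=h+.106*(-np.cos(th)*bx+np.sin(th)*np.array([0,0,1]))+.004*(np.sin(th)*bx+np.cos(th)*np.array([0,0,1]))
    print(th,e,[proj(I,e+k*.077*by).round(1) for k in(-1,1)])
# grasp fingers vs basket
a=np.radians(125);u=np.array([np.cos(a),np.sin(a),0]);l=np.array([.435,-.3165,.03])
print([proj(T,l+k*.057*u) for k in(-1,1)],proj(T,l))
W=np.array([.435,-.3165,.16])-s["position"];print(W)
E
```

```text
4.88 [ 0.4543 -0.0444  0.0493] [ 2.8 -2.9  4.5] 0.0002 2.2
[[-0.108, -0.994, 0.023], [-0.972, 0.111, 0.207], [-0.208, -0.0, -0.978]] [  3.9  13.5 -19.6 -14.4 -55.6  -2.3]
[334. 185.] [388. 214.]
0 [0.459268 0.004124 0.08    ] [array([336.3, 186.6]), array([386.5, 190.3])]
1.75 [0.47318164 0.13218105 0.17958953] [array([332.6, 185.7]), array([390. , 189.9])]
[array([431.32645667, 238.70367278]), array([403.72690762, 257.54352919])] [417.59812783 248.07483112]
[-0.01925291 -0.27205181  0.11071642]
```

Request:
drive_tool([
  [[0,0,0,-0.5,0,-2.5,0],[0,0,0,-0.5,0,-2.5,0],[0,0,0,-0.5,0,-2.5,0],[0,1,0,-0.5,0,-2.5,50],[0,1,0,0,0,0,100]],
])

```text
time_s: 5.35
position: [0.4554, -0.0473, 0.1555]
ee_rot: [[-0.115, -0.993, 0.006], [-0.993, 0.115, -0.004], [0.003, -0.006, -1.0]]
wrist_force: [-0.3, -0.3, -0.1]
opening: 0.0232
grip_force: 0.0
```

Request:
drive_tool([
  [[0,0,0,3.4,-0.13,0,100],[0,0,0,3.4,-0.13,0,100],[0,0,0,3.4,-0.13,0,100],[0,0,0,3.4,-0.13,0,100],[0,0,0,3.4,-0.13,0,100]],
])

```text
time_s: 5.77
position: [0.4392, -0.2152, 0.1494]
ee_rot: [[-0.11, -0.994, -0.006], [-0.994, 0.11, 0.003], [-0.002, 0.006, -1.0]]
wrist_force: [0.9, -0.4, 0.1]
opening: 0.0834
grip_force: 0.0
```

Request:
drive_tool([
  [[0,0,0,3.4,-0.13,0,100],[0,0,0,3.4,-0.13,0,100],[0,0,0,3.4,-0.13,0,100],[0,0,1,0,0,0,100],[0,0,1,0,0,0,100]],
])

```text
time_s: 6.18
position: [0.4316, -0.3174, 0.1486]
ee_rot: [[-0.323, -0.946, -0.006], [-0.946, 0.323, 0.004], [-0.002, 0.007, -1.0]]
wrist_force: [0.7, -0.1, -0.2]
opening: 0.0853
grip_force: 0.0
```

Request:
drive_tool([
  [[0,0,1,0,0,0,100],[0,0,1,0,0,0,100],[0,0,1,0,0,0,100],[0,0,1,0,0,0,100],[0,0,1,0,0,0,100]],
])

```text
time_s: 6.6
position: [0.4321, -0.3156, 0.1491]
ee_rot: [[-0.751, -0.66, -0.005], [-0.66, 0.751, 0.004], [0.001, 0.007, -1.0]]
wrist_force: [0.1, -0.1, -0.4]
opening: 0.0857
grip_force: 0.0
```

Request:
drive_tool([
  [[0,0,1,0,0,0,100],[0,0,0.1,0,0,0,100],[0,0,0,0,0,0,100],[0,0,0,0,0,0,100]],
])

```text
time_s: 6.93
position: [0.4334, -0.3166, 0.1503]
ee_rot: [[-0.817, -0.576, -0.002], [-0.576, 0.817, 0.002], [0.001, 0.003, -1.0]]
wrist_force: [-0.2, -0.4, 0.2]
opening: 0.0855
grip_force: 0.0
```

```bash
python3 - <<'E'
from h import *
s=st();I=eyes.camera_info("wrist");im=eyes.grab_frame("wrist");side=eyes.grab_frame("side");top=eyes.grab_frame("top")
c=blob(im,[22,130,60],[34,255,255],(150,0,480,360));print(c.min(0),c.max(0));w=np.array([onz(I,p,.029)[:2] for p in c])*1000
print(cv2.fitEllipse(w.astype(np.float32)))
print(s["ee_rot"].T@(np.array([.435,-.3165,.010])-s["position"])*100)
a=cv2.resize(side[120:260,300:440],(400,400));b=cv2.resize(top[180:280,260:360],(400,400));cv2.imwrite("pics/m3.png",np.vstack([np.hstack([a,b])]))
E
```

```text
6.93 [ 0.4334 -0.3166  0.1503] [-0.2 -0.4  0.2] 0.0855 0.0
[[-0.817, -0.576, -0.002], [-0.576, 0.817, 0.002], [0.001, 0.003, -1.0]] [-19.5  15.4  -4.6  -0.  -70.1 -35.3]
[278. 134.] [353. 238.]
((435.43975830078125, -314.6897888183594), (56.54112243652344, 78.10247802734375), 128.53115844726562)
[-0.15013711 -0.12717071 14.02984798]
```

View pics/m3.png

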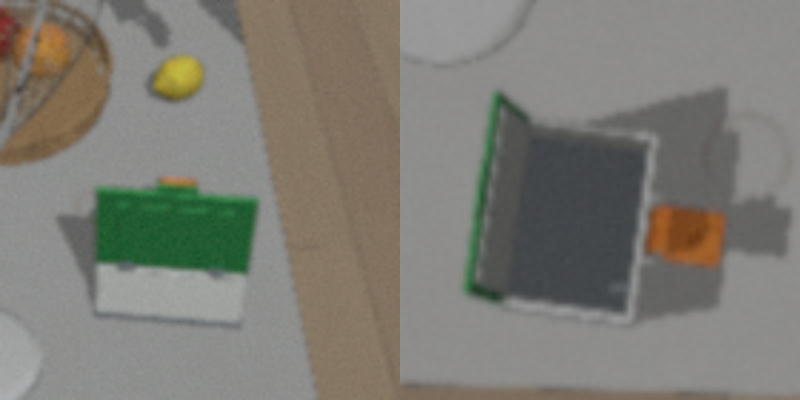

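The lid stands fully open in both views (crop side 175,230, top 490,190), and the box is empty. Next I grasp the lemon.

Request:
drive_tool([
  [[0,0,-0.3,-0.2,0,3,100],[0,0,0,0,0,3,100],[0,0,0,0,0,3,100],[0,0,0,0,0,2.5,100],[0,0,0,0,0,1.5,100]],
])

```text
time_s: 7.5
position: [0.434, -0.3151, 0.0182]
ee_rot: [[-0.8, -0.6, -0.004], [-0.6, 0.8, 0.002], [0.002, 0.004, -1.0]]
wrist_force: [-0.4, 0.2, 1.2]
opening: 0.0856
grip_force: 0.0
```

Request:
drive_tool([
  [[0,0,0,0,0,1,100],[0,0,0,0,0,0,100],[0,0,0,0,0,0,100]],
])

```text
time_s: 7.75
position: [0.4361, -0.3163, 0.0116]
ee_rot: [[-0.8, -0.6, -0.0], [-0.6, 0.8, -0.0], [0.0, -0.0, -1.0]]
wrist_force: [-0.2, -0.6, 0.6]
opening: 0.0853
grip_force: 0.0
```

Request:
drive_tool([
  [[0,0,0,0,0,0,40],[0,0,0,0,0,0,40],[0,0,0,0,0,0,40],[0,0,0,0,0,0,40],[0,0,0,0,0,0,40]],
], newtons=25)

```text
time_s: 8.17
position: [0.4367, -0.3165, 0.0129]
ee_rot: [[-0.8, -0.6, 0.002], [-0.6, 0.8, -0.001], [-0.001, -0.002, -1.0]]
wrist_force: [-1.0, 1.2, 5.0]
opening: 0.0554
grip_force: 25.8
```

Request:
drive_tool([
  [[0,0,0,0,0,-1,40],[0,0,0,0,0,-2,40],[0,0,0,0,0,-3,40],[0,0,0,0,0,-3,40],[0,0,-0.8,0,0,-3,40]],
])

```text
time_s: 8.58
position: [0.4355, -0.316, 0.1335]
ee_rot: [[-0.747, -0.664, 0.0], [-0.664, 0.747, -0.0], [-0.0, -0.0, -1.0]]
wrist_force: [1.1, -0.2, -1.3]
opening: 0.0554
grip_force: 26.9
```

Request:
drive_tool([
  [[0,0,-1,0,0,-2,40],[0,0,-1,0,0,0,40],[0,0,-1,0,0,0,40],[0,0,-1,0,0,0,40],[0,0,-1,0,0,0,40]],
])

```text
time_s: 9.0
position: [0.4358, -0.316, 0.1523]
ee_rot: [[-0.31, -0.951, 0.001], [-0.951, 0.31, -0.0], [-0.0, -0.001, -1.0]]
wrist_force: [-0.2, 0.0, -1.9]
opening: 0.0558
grip_force: 26.9
```

Request:
drive_tool([
  [[0,0,-1,0,0,0,40],[0,0,-1,0,0,0,40],[0,0,0,-2.9,0.1,0,40],[0,0,0,-2.9,0.1,0,40],[0,0,0,-2.9,0.1,0,40]],
])

```text
time_s: 9.42
position: [0.4422, -0.2285, 0.152]
ee_rot: [[-0.112, -0.994, 0.001], [-0.994, 0.112, 0.0], [-0.0, -0.001, -1.0]]
wrist_force: [0.7, 0.1, -0.9]
opening: 0.0554
grip_force: 26.9
```

Request:
drive_tool([
  [[0,0,0,-2.9,0.1,0,40],[0,0,0,-2.9,0.1,0,40],[0,0,0,-2.9,0.1,0,40],[0,0,0,-2.9,0.1,0,40],[0,0,0,-2.9,0.1,0,40]],
])

```text
time_s: 9.83
position: [0.4534, -0.0833, 0.1523]
ee_rot: [[-0.111, -0.994, 0.001], [-0.994, 0.111, 0.0], [-0.0, -0.001, -1.0]]
wrist_force: [0.3, -0.1, -1.2]
opening: 0.0559
grip_force: 26.9
```

Request:
drive_tool([
  [[0,0,0,-2.9,0.1,0,40],[0,0,0,-2.9,0.1,0,40],[0,0,0,-2.9,0.1,0,40],[0,0,0,0,0,0,40],[0,0,0,0,0,0,40]],
])

```text
time_s: 10.25
position: [0.4603, 0.0034, 0.1521]
ee_rot: [[-0.108, -0.994, 0.001], [-0.994, 0.108, 0.0], [-0.001, -0.001, -1.0]]
wrist_force: [-0.1, 0.3, 0.0]
opening: 0.0556
grip_force: 26.9
```

```bash
python3 - <<'E'
from h import *
s=st();im=eyes.grab_frame("wrist");cv2.imwrite("pics/w4.png",im)
print(s["ee_rot"].T@(np.array([.465,.0575,.014])-s["position"])*100)
E
```

```text
10.25 [0.4603 0.0034 0.1521] [-0.1  0.3  0. ] 0.0556 26.9
[[-0.108, -0.994, 0.001], [-0.994, 0.108, 0.0], [-0.001, -0.001, -1.0]] [ 20.    6.8 -15.3  -0.  -67.8 -26.2]
[-5.42354771  0.12833329 13.8113518 ]
```

View pics/w4.png

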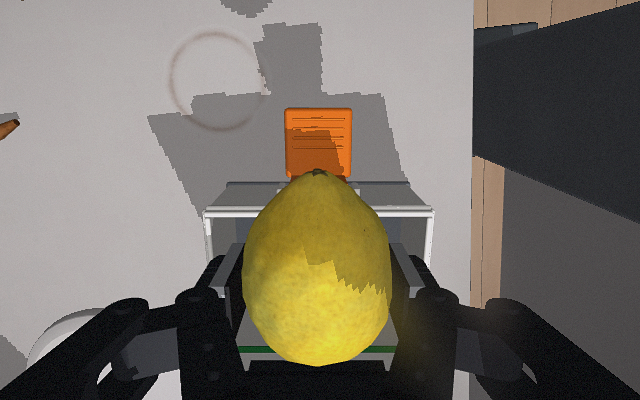

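The lemon lies in the gripper from (318,170) to (318,365), aligned with the box; its rim runs along row 207–211, columns 205–433.

```bash
python3 - <<'E'
from h import *
s=monitor.state();I=eyes.camera_info("wrist");R=s["ee_rot"];p=s["position"]
for u in((318,170),(318,365)):print("lemon",(R.T@(onz(I,u,p[2]+.019)-p))[:2])
o=np.array([.4651,.0578,0]);bx=np.array([.108,.994,0]);by=np.array([-.994,.108,0])
print("rim outer corners pred",[proj(I,o-.054*bx+k*.075*by+[0,0,.074]) for k in(1,-1)])
print("pad",[proj(I,o-b*bx+k*.022*by+[0,0,.06]) for k in(1,-1) for b in (.119,)])
E
```

```text
lemon [ 0.04206453 -0.00011776]
lemon [-4.06370178e-02 -8.22089368e-05]
rim outer corners pred [array([435.87871044, 203.51624523]), array([202.87513317, 203.92242827])]
pad [array([354.06981337,  98.7044313 ]), array([284.31300256,  98.85335793])]
```

Request:
drive_tool([
  [[0,0,0,-2.85,0.06,0,40],[0,0,0,-2.8,0.05,0,40],[0,0,0,0,0,1,40],[0,0,0,0,0,2,40],[0,0,0,0,0,2,40]],
])

```text
time_s: 10.72
position: [0.466, 0.0581, 0.1016]
ee_rot: [[-0.111, -0.994, 0.002], [-0.994, 0.111, 0.001], [-0.001, -0.002, -1.0]]
wrist_force: [0.0, -0.5, -0.8]
opening: 0.0554
grip_force: 26.9
```

Request:
drive_tool([
  [[0,0,0,0,0,2,40],[0,0,0,0,0,2,40],[0,0,0,0,0,2,40],[0,0,0,0,0,1,40],[0,0,0,0,0,0.5,40]],
])

```text
time_s: 11.13
position: [0.4644, 0.057, 0.0249]
ee_rot: [[-0.113, -0.994, -0.003], [-0.994, 0.113, -0.001], [0.001, 0.002, -1.0]]
wrist_force: [0.4, -1.1, -0.5]
opening: 0.0561
grip_force: 27.0
```

Request:
drive_tool([
  [[0,0,0,0,0,0.3,40],[0,0,0,0,0,0.3,40],[0,0,0,0,0,0.3,40],[0,0,0,0,0,0,40],[0,0,0,0,0,0,40]],
])

```text
time_s: 11.55
position: [0.4657, 0.0585, 0.0176]
ee_rot: [[-0.111, -0.994, 0.001], [-0.994, 0.111, 0.0], [-0.0, -0.001, -1.0]]
wrist_force: [0.0, 0.3, -1.8]
opening: 0.0554
grip_force: 27.0
```

Request:
drive_tool([
  [[0,0,0,0,0,0.2,40],[0,0,0,0,0,0.1,40],[0,0,0,0,0,0,40]],
])

```text
time_s: 11.8
position: [0.4661, 0.0587, 0.0168]
ee_rot: [[-0.11, -0.994, 0.002], [-0.994, 0.11, 0.0], [-0.0, -0.002, -1.0]]
wrist_force: [-7.9, 0.6, 20.1]
opening: 0.0558
grip_force: 27.9
```

Request:
drive_tool([
  [[0,0,0,0,0,-0.15,40],[0,0,0,0,0,0,70],[0,0,0,0,0,0,85],[0,0,0,0,0,0,85],[0,0,0,0,0,0,85]],
])

```text
time_s: 12.22
position: [0.4654, 0.0584, 0.0156]
ee_rot: [[-0.111, -0.994, -0.0], [-0.994, 0.111, -0.0], [0.0, 0.0, -1.0]]
wrist_force: [0.4, -0.1, -0.0]
opening: 0.0725
grip_force: 0.0
```

Request:
drive_tool([
  [[0,0,0,0,0,-1,85],[0,0,0,0,0,-2,85],[0,0,0,0,0,-3,85],[0,0,0,0,0,-3,85],[0,0,0,0,0,-3,85]],
])

```text
time_s: 12.63
position: [0.465, 0.0582, 0.1368]
ee_rot: [[-0.111, -0.994, -0.001], [-0.994, 0.111, -0.0], [0.001, 0.001, -1.0]]
wrist_force: [0.7, 0.8, -0.5]
opening: 0.0727
grip_force: 0.0
```

Request:
drive_tool([
  [[0,0,0,0,0,-3.5,50],[0,0,0,0,0,-3.5,0],[0,0,0,0,0,-3.5,0],[0,0,0,0,0,0,0],[0,0,0,0,0,0,0]],
])

```text
time_s: 13.05
position: [0.4665, 0.0589, 0.2426]
ee_rot: [[-0.111, -0.994, 0.004], [-0.994, 0.111, 0.002], [-0.002, -0.004, -1.0]]
wrist_force: [0.4, -0.1, -0.9]
opening: 0.0119
grip_force: 0.0
```

```bash
python3 - <<'E'
from h import *
s=st();im=eyes.grab_frame("wrist");side=eyes.grab_frame("side");top=eyes.grab_frame("top")
a=cv2.resize(side[120:260,300:440],(300,300));b=cv2.resize(top[180:280,260:360],(300,300))
cv2.imwrite("pics/m5.png",np.hstack([np.vstack([a,b]),cv2.resize(im,(500,312))[:,:].copy() if 0 else cv2.copyMakeBorder(cv2.resize(im,(500,312)),0,288,0,0,cv2.BORDER_CONSTANT)]))
E
```

```text
13.05 [0.4665 0.0589 0.2426] [ 0.4 -0.1 -0.9] 0.0119 0.0
[[-0.111, -0.994, 0.004], [-0.994, 0.111, 0.002], [-0.002, -0.004, -1.0]] [ 26.4   5.1  -3.8   0.  -80.8 -32.7]
```

View pics/m5.png

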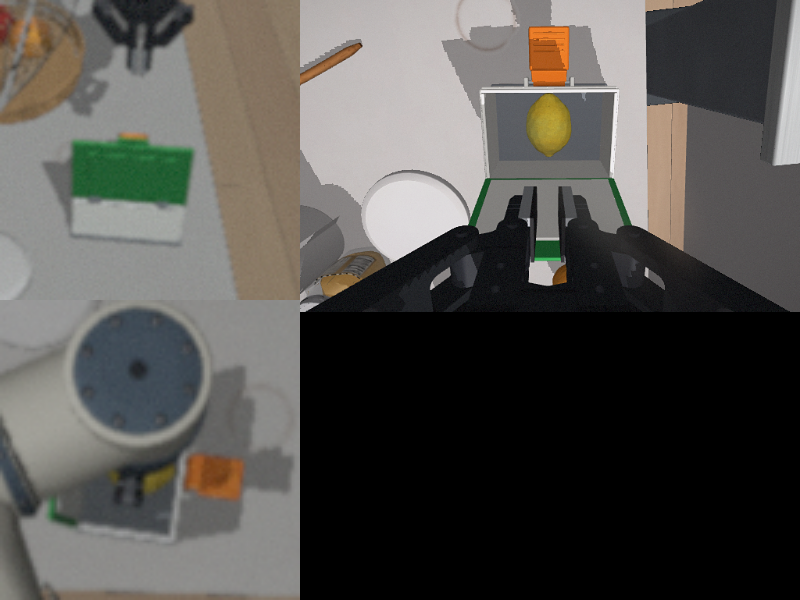

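The lemon rests inside the box (composite 549,125) and the lid is still open. Next I go over behind the lid and push it round.

Request:
drive_tool([
  [[0,0,0,-2.75,0,0,0],[0,0,0,-2.75,0,0,0],[0,0,0,-2.75,0,0,0],[0,0,0,-2.75,0,0,0],[0,0,0,0,0,0,0]],
])

```text
time_s: 13.62
position: [0.4773, 0.171, 0.2384]
ee_rot: [[-0.108, -0.994, -0.003], [-0.994, 0.108, -0.001], [0.002, 0.003, -1.0]]
wrist_force: [0.6, 0.2, 0.3]
opening: -0.0
grip_force: 0.0
```

Request:
drive_tool([
  [[0,0,0,0,0,2.4,0],[0,0,0,0,0,2.4,0],[0,0,0,0,0,2.3,0],[0,0,0,0,0,0,0],[0,0,0,0,0,0,0]],
])

```text
time_s: 14.03
position: [0.4767, 0.1668, 0.1684]
ee_rot: [[-0.111, -0.994, -0.003], [-0.994, 0.111, -0.003], [0.003, 0.003, -1.0]]
wrist_force: [1.1, -0.5, 1.4]
opening: 0.0001
grip_force: 0.0
```

Request:
drive_tool([
  [[0,0,0,1.5,0,0,0],[0,0,0,1.5,0,0,0],[0,0,0,1.5,0,0,0],[0,0,0,1.5,0,0,0],[0,0,0,0,0,0,0]],
])

```text
time_s: 14.45
position: [0.4708, 0.1055, 0.171]
ee_rot: [[-0.113, -0.994, 0.002], [-0.994, 0.113, 0.001], [-0.001, -0.002, -1.0]]
wrist_force: [-0.8, 0.5, 1.0]
opening: 0.0002
grip_force: 0.4
```

```bash
python3 - <<'E'
from h import *
s=st();d=s["position"]-np.array([.4653,.0593,0]);print("box",d@[.108,.994,0],d@[-.994,.108,0])
im=eyes.grab_frame("side");c=blob(im,[45,120,40],[75,255,255],(300,120,440,260));print(c.min(0),c.max(0))
E
```

```text
14.45 [0.4708 0.1055 0.171 ] [-0.8  0.5  1. ] 0.0002 0.4
[[-0.113, -0.994, 0.002], [-0.994, 0.113, 0.001], [-0.001, -0.002, -1.0]] [ 31.3   8.5 -10.4   0.  -71.  -37.8]
box 0.04649768199121464 -0.0005270125074893202
[334. 177.] [388. 214.]
```

Request:
drive_tool([
  [[0,0,0,1,0,0.25,0],[0,0,0,1,0,0.3,0],[0,0,0,0.9,0,0.35,0],[0,0,0,0.9,0,0.7,0],[0,0,0,0,0,0,0]],
])

```text
time_s: 14.92
position: [0.4655, 0.0685, 0.1522]
ee_rot: [[-0.112, -0.994, -0.003], [-0.994, 0.112, -0.001], [0.001, 0.003, -1.0]]
wrist_force: [0.9, -0.1, 0.5]
opening: -0.0003
grip_force: 0.5
```

```bash
cat > b.py <<'E'
from h import *
s=st();d=s["position"]-np.array([.4653,.0593,0]);print("box",d@[.108,.994,0],d@[-.994,.108,0])
im=eyes.grab_frame("side");c=blob(im,[45,120,40],[75,255,255],(300,120,440,260));print(c.min(0),c.max(0))
cv2.imwrite("pics/b.png",cv2.resize(im[120:260,300:440],(560,560)))
E
python3 b.py
```

```text
14.92 [0.4655 0.0685 0.1522] [ 0.9 -0.1  0.5] -0.0003 0.5
[[-0.112, -0.994, -0.003], [-0.994, 0.112, -0.001], [0.001, 0.003, -1.0]] [ 27.5   8.1 -13.7  -0.  -68.3 -33.9]
box 0.009213690219926716 0.0007867959368562205
[334. 174.] [388. 214.]
```

View pics/b.png

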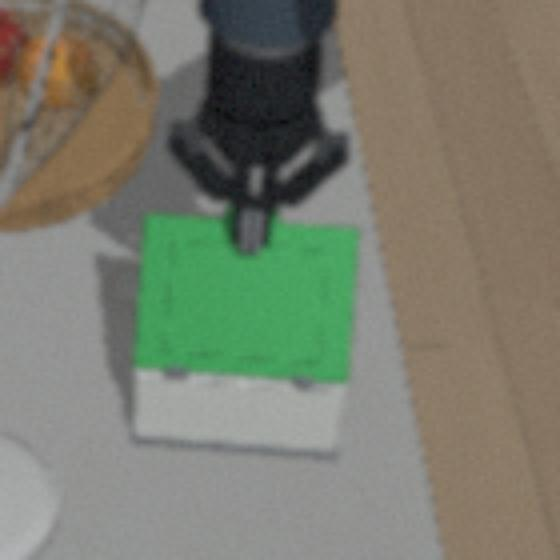

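The finger (crop 250,240) bears on the green lid close inside its free edge, with the lid about half closed. I keep following it down.

Request:
drive_tool([
  [[0,0,0,1,0,0.5,0],[0,0,0,0.9,0,0.6,0],[0,0,0,0.6,0,0.9,0],[0,0,0,0.6,0,0.95,0],[0,0,0,0.6,0,1,0]],
])

```text
time_s: 15.38
position: [0.4627, 0.033, 0.1134]
ee_rot: [[-0.111, -0.994, 0.001], [-0.994, 0.111, 0.0], [-0.0, -0.001, -1.0]]
wrist_force: [0.4, 2.1, 0.9]
opening: 0.0001
grip_force: 0.9
```

Request:
drive_tool([
  [[0,0,0,0.3,0,0.8,0],[0,0,0,0.3,0,0.8,0],[0,0,0,0,0,0,0]],
])

```text
time_s: 15.63
position: [0.4607, 0.0268, 0.0962]
ee_rot: [[-0.111, -0.994, -0.003], [-0.994, 0.111, -0.001], [0.001, 0.003, -1.0]]
wrist_force: [-0.9, -0.1, 1.7]
opening: -0.0002
grip_force: 0.6
```

```bash
python3 b.py
```

```text
15.63 [0.4607 0.0268 0.0962] [-0.9 -0.1  1.7] -0.0002 0.6
[[-0.111, -0.994, -0.003], [-0.994, 0.111, -0.001], [0.001, 0.003, -1.0]] [ 22.9  10.  -20.4  -0.  -59.8 -29.2]
box -0.032785878217061276 0.0010998763734386984
[334. 184.] [386. 214.]
```

Request:
drive_tool([
  [[0,0,0,0.2,0,0.4,0],[0,0,0,0.2,0,0.4,0],[0,0,0,0,0,0.3,0],[0,0,0,0,0,0.3,0],[0,0,0,0,0,0,0]],
])

```text
time_s: 16.1
position: [0.4619, 0.0235, 0.0846]
ee_rot: [[-0.11, -0.994, 0.001], [-0.994, 0.11, -0.0], [0.0, -0.001, -1.0]]
wrist_force: [0.1, -0.7, 3.1]
opening: 0.0001
grip_force: 1.9
```

Request:
drive_tool([
  [[0,0,0,0,0,0.2,0],[0,0,0,0,0,0,0]],
])

```text
time_s: 16.27
position: [0.462, 0.0233, 0.0825]
ee_rot: [[-0.11, -0.994, 0.001], [-0.994, 0.11, -0.001], [0.001, -0.001, -1.0]]
wrist_force: [0.1, -0.9, 4.0]
opening: 0.0003
grip_force: 1.7
```

Request:
drive_tool([
  [[0,0,0,0,0,0.15,0],[0,0,0,0,0,0,0]],
])

```text
time_s: 16.43
position: [0.4619, 0.0233, 0.081]
ee_rot: [[-0.11, -0.994, 0.001], [-0.994, 0.11, -0.001], [0.001, -0.001, -1.0]]
wrist_force: [0.9, -2.4, 3.5]
opening: 0.0
grip_force: 1.8
```

Request:
drive_tool([
  [[0,0,0,0,0,0.15,0],[0,0,0,0,0,0,0]],
])

```text
time_s: 16.6
position: [0.462, 0.0232, 0.08]
ee_rot: [[-0.11, -0.994, 0.001], [-0.994, 0.11, -0.001], [0.001, -0.001, -1.0]]
wrist_force: [-0.6, -3.2, 7.4]
opening: -0.0001
grip_force: 3.8
```

Request:
drive_tool([
  [[0,0,0,0,0,0.1,0],[0,0,0,0,0,0,0]],
])

```text
time_s: 16.77
position: [0.4621, 0.0232, 0.0799]
ee_rot: [[-0.11, -0.994, 0.002], [-0.994, 0.11, -0.001], [0.001, -0.002, -1.0]]
wrist_force: [-4.0, -2.4, 15.4]
opening: 0.0004
grip_force: 7.7
```

Request:
drive_tool([
  [[0,0,0,0,0,0.1,0],[0,0,0,0,0,0,0]],
])

```text
time_s: 16.93
position: [0.4622, 0.0232, 0.0797]
ee_rot: [[-0.11, -0.994, 0.002], [-0.994, 0.11, -0.001], [0.001, -0.002, -1.0]]
wrist_force: [-6.8, -1.4, 22.5]
opening: 0.0002
grip_force: 11.3
```

Request:
drive_tool([
  [[0,0,0,0,0,0.1,0],[0,0,0,0,0,0,0],[0,0,0,0,0,-0.6,0],[0,0,0,0,0,-1,0],[0,0,0,0,0,0,0]],
])

```text
time_s: 17.35
position: [0.4621, 0.024, 0.0933]
ee_rot: [[-0.111, -0.994, 0.002], [-0.994, 0.111, 0.001], [-0.001, -0.002, -1.0]]
wrist_force: [0.6, 0.1, -0.0]
opening: 0.0002
grip_force: 0.0
```

Request:
drive_tool([
  [[0,0,0,0,0,-3,0],[0,0,0,0,0,-3,0],[0,0,0,0,0,-3,0],[0,0,0,0,0,-3,0],[0,0,0,0,0,-3,0]],
])

```text
time_s: 17.77
position: [0.4609, 0.0238, 0.2426]
ee_rot: [[-0.111, -0.994, -0.002], [-0.994, 0.111, 0.0], [-0.0, 0.002, -1.0]]
wrist_force: [1.1, 0.2, -0.7]
opening: 0.0005
grip_force: 0.0
```

Request:
drive_tool([
  [[0,0,0,3,0,0,0],[0,0,0,3,0,0,0],[0,0,0,3,0,0,0],[0,0,0,0,0,0,0],[0,0,0,0,0,0,0]],
])

```text
time_s: 18.18
position: [0.4511, -0.0666, 0.2412]
ee_rot: [[-0.113, -0.994, -0.001], [-0.994, 0.113, 0.001], [-0.0, 0.002, -1.0]]
wrist_force: [0.0, -0.4, -0.2]
opening: 0.0003
grip_force: 0.0
```

```bash
sed -i '$d' b.py; python3 b.py; python3 - <<'E'
from h import *
side=eyes.grab_frame("side");top=eyes.grab_frame("top");a=cv2.resize(side[120:300,300:440],(400,514));b=cv2.resize(top[180:280,240:340],(400,514))
cv2.imwrite("pics/f.png",np.hstack([a,b]))
E
```

```text
18.18 [ 0.4511 -0.0666  0.2412] [ 0.  -0.4 -0.2] 0.0003 0.0
[[-0.113, -0.994, -0.001], [-0.994, 0.113, 0.001], [-0.0, 0.002, -1.0]] [ 11.4   3.7  -5.5  -0.  -80.8 -17.9]
box -0.12670461848152414 0.0005604208716690766
[334. 188.] [385. 214.]
```

View pics/f.png

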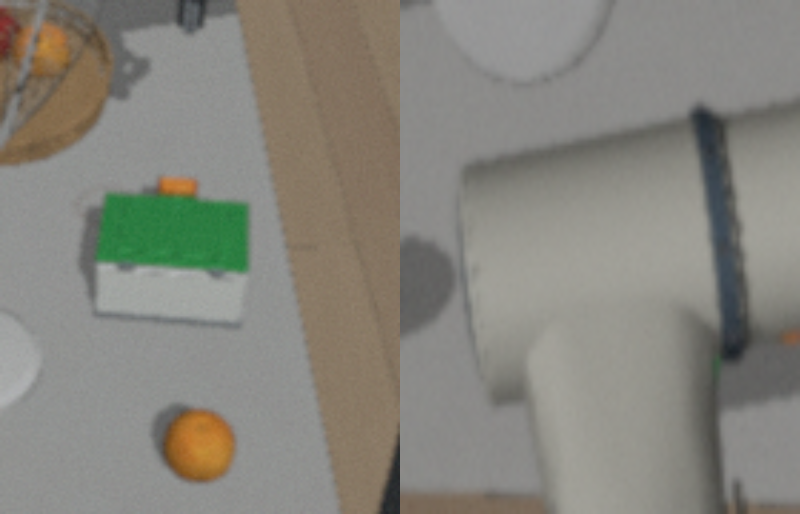

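The lid's outline, (334,188) to (385,214), matches the first picture exactly. It has stayed shut for over 0.8 s with nothing touching it, and the orange is where it was.

```bash
python3 -c "
from cell import manip
print(manip.finish_job())"
```

```text
the job is handed in; nothing more can be done
None
```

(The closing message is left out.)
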